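Fetch the spice tin from behind the mill and the bottle

TASK

The low spice tin is to be weighed, but the pepper mill and the squeeze bottle stand in front of it in the rack. First stand both of them upright on the dark wooden board, leaving the tin where it is; then, with both on the board, set the tin upright in the middle of the scale's round plate; last, put the mill and the bottle each back upright where it stood in the rack. Tip nothing over, leave the probe thermometer alone, and let go of everything at the end.

Things in the scene. Friction and masses are not known exactly. Their poses are not given: they have to be found in the camera images.
- pepper_mill: Turned dark wooden pepper mill, 143 mm tall, loose, upright, 0.17 to 0.35 kg. Origin: centre of its underside, z up. Foot 52 mm across, waist 36 mm, straight round head 44 mm across at 98 to 126 mm above the origin (grip there, from any side), steel knob on top. Starts at the front left or front right of the rack and must return to that same spot.
- squeeze_bottle: White plastic squeeze bottle, 142 mm tall, loose, upright, rigid, 0.21 to 0.42 kg. Origin: centre of its underside, z up. Straight round body 48 mm across up to 106 mm above the origin (grip at 80 to 100 mm, from any side), grey cap and conical nozzle above. Starts in the other front place of the rack, 96 mm beside the mill, and must return to that same spot.
- spice_tin: Low round silvery metal spice tin with pale lid, 56 mm tall, body 54 mm and lid (upper 12 mm) 56 mm across, loose, upright, 0.12 to 0.25 kg. Origin: centre of its underside, z up. Stands in the rack behind the mill and the bottle (farther from the robot), so near them that a gripper's body finds no room over it until they are gone.
- rack: Shallow steel rack with flat black rubber liner, fixed, 164 mm deep (x, away from the robot) and 184 mm wide (y). Origin: centre of its underside; things stand on the liner 5 mm above it. Rim 12 mm high, thin wire gallery 38 mm high round the back half. Front places 40 mm before its centre and 48 mm to either side; tin about 18 mm behind the centre.
- side_board: Dark hardwood board, the side place for the mill and the bottle, fixed, lying flat, 85 mm (its x) by 200 mm (its y) and 16 mm thick. Origin: centre of its underside; things stand 16 mm above it. Both stand side by side well apart, for example 52 mm from the centre along y either way.
- scale: Grey kitchen scale with a round steel plate, fixed (it does not sink). Base about 175 by 146 mm with the display strip in front; the plate, 124 mm across, is centred over the origin. Origin: on the table under the plate's centre; the plate's top is 32 mm above it.
- thermometer: Bystander: blue-headed probe thermometer lying flat behind the rack, 26 by 179 mm (along its y) and 16 mm high, loose. Origin: centre of its underside. Leave alone.
Things that resemble listed ones, but are neither listed nor needed, are in the scene too. There is more than one size of the pepper_mill; the one meant has the size given above.

How it is judged:
On the way, in this order (a step that is already met when the one before it is completed fails the run):
1. mill and bottle both stand released on the board, the tin still where it was (within 20 mm) (x of pepper_mill in the frame of side_board between -0.038 and 0.038 m and y of pepper_mill in the frame of side_board between -0.095 and 0.095 m and z of pepper_mill in the frame of side_board between 0.011 and 0.022 m and angle between each of pepper_mill, squeeze_bottle's own z axis and vertical below 0.12 rad and linear speed of each of pepper_mill, squeeze_bottle below 0.03 m/s and contact force between the fingers and pepper_mill below 0.1 N and x of squeeze_bottle in the frame of side_board between -0.038 and 0.038 m and y of squeeze_bottle in the frame of side_board between -0.095 and 0.095 m and z of squeeze_bottle in the frame of side_board between 0.011 and 0.022 m and contact force between the fingers and squeeze_bottle below 0.1 N and distance of spice_tin from where it was at the start of the episode below 0.02 m), for 0.2 s.
2. the tin stands released in the middle of the scale's plate, while mill and bottle stand on the board (x of pepper_mill in the frame of side_board between -0.038 and 0.038 m and y of pepper_mill in the frame of side_board between -0.095 and 0.095 m and z of pepper_mill in the frame of side_board between 0.011 and 0.022 m and angle between each of pepper_mill, squeeze_bottle, spice_tin's own z axis and vertical below 0.12 rad and linear speed of each of pepper_mill, squeeze_bottle, spice_tin below 0.03 m/s and contact force between the fingers and pepper_mill below 0.1 N and x of squeeze_bottle in the frame of side_board between -0.038 and 0.038 m and y of squeeze_bottle in the frame of side_board between -0.095 and 0.095 m and z of squeeze_bottle in the frame of side_board between 0.011 and 0.022 m and contact force between the fingers and squeeze_bottle below 0.1 N and horizontal distance between spice_tin and scale below 0.015 m and z of spice_tin in the frame of scale between 0.028 and 0.038 m and contact force between the fingers and spice_tin below 0.1 N), for 0.2 s.
At the end, for the whole second after the job is handed in: The tin stands upright on the scale's plate within 15 mm of its centre; the mill and the bottle each stand upright in the rack within 15 mm of where they stood at the start; all released and at rest (horizontal distance between spice_tin and scale below 0.015 m and z of spice_tin in the frame of scale between 0.028 and 0.038 m and angle between each of spice_tin, pepper_mill, squeeze_bottle's own z axis and vertical below 0.12 rad and linear speed of each of spice_tin, pepper_mill, squeeze_bottle below 0.03 m/s and contact force between the fingers and spice_tin below 0.1 N and distance of each of pepper_mill, squeeze_bottle from where it was at the start of the episode below 0.015 m and contact force between the fingers and pepper_mill below 0.1 N and contact force between the fingers and squeeze_bottle below 0.1 N); the robot touches nothing.
It fails at once if the mill, the bottle or the tin is tipped over (more than about 35 degrees) (angle between any of pepper_mill, squeeze_bottle, spice_tin's own z axis and vertical above 0.6 rad).
It fails at once if the thermometer is moved by more than 20 mm (distance of thermometer from where it was at the start of the episode above 0.02 m).
It also fails if it takes over 115 s, if anything falls off the work surface, if the arm or the gripper's body presses on something with over 40 N, if the wrist force passes 120 N, or if a joint passes its speed limit or range.

ROBOT

A 7-joint arm with a two-finger parallel gripper is mounted at the origin on a cart in front of the work surface, level with it; the furniture and walls round the work are solid. World frame = base frame: x ahead of the robot, y to its left, z up, the work surface at z = 0. Lengths are in m, angles in rad, forces in N, time in s.
With the tool pointing down it reaches from about 0.4 to 0.875 m from the base axis. Payload 19.3 kg.
Tool frame: the origin (TCP) lies at the very end of the fingers, on their centre line; the grasp point (between the pads) lies 19 mm behind it; z points along the fingers, y is the line along which they close (so a half turn about z gives the same grasp; the last joint's range is limited). The gripper opens to 85 mm and grips with 20 to 120 N. Pads are 22 mm wide; open, the fingers measure 114 mm over their backs; the gripper's body (76 mm by 85 mm) begins 54 mm behind the grasp point. The pads swing forward as they close: fully open they stand 13 mm farther back than shut.
Start: joints at [1.214, 0.521, -0.036, 1.599, 0.021, 1.021, -0.113], TCP at [0.177, -0.599, 0.231] pointing down, gripper open.
Joint ranges: [-2.91, 2.91], [-0.3, 2.13], [-1.5, 1.42], [0.17, 2.43], [-1.26, 4.41], [0.16, 1.93], [-2.52, 2.52]. Speed limits (rad/s): [1.89, 1.89, 2.39, 2.39, 3.01, 3.01, 3.01].

INTERFACE

Orientations are given as [roll, pitch, yaw] about the fixed x, y, z axes, in that order (R = Rz(yaw) Ry(pitch) Rx(roll)).
In Python, from workcell import monitor, viewer, bot gives the robot as it stands.
- The arm moves only by the tool move_arm, never from a script. Its arguments are lists of equal length, an entry for each row: "gripper": the opening, from 0 (shut) to 1 (fully open); "linear": the shift along the tool's x, y, z in cm, a list of three; "twist": the turn about the tool's z in degrees. A call has 1 to 8 rows; each row shifts and turns the commanded pose from where the row before left it, along the tool's axes as they then stand; what a row does not reach is not made up. A row lasts 1/10 s, in which the tool goes at most 50 mm and 8.59 degrees, less where a joint would pass 70% of its speed; a pose out of reach is approached as far as the arm can. A call with a gripper value outside its range is refused whole. The fingers move at their own pace and stop on an object; "squeeze" is the grip in N (left out, the last holds). Time passes only in rows, so rows that do not move let the fingers close. It gives the time, the measured TCP pose, the force, the opening and the grip force at its end, in the units of the state.
- monitor.observe(): the state, without advancing time (a new reading comes with each control period).
- viewer.grab_frame(name): name is "scene" or "top" or "wrist"; returns a dict with "img" (384x512x3 uint8, red, green, blue), "K" (3x3 intrinsics, pixels), "eye" and "rotation" of the camera in the world. Camera axes: x right, y up, looking along -z (the intrinsics and any distortion apply to the point x, -y, -z); pixel columns grow to the right and rows downward; lengths in m; the calibration is good to about 2 mm. A picture is of the moment at which its call begins. There is no depth.
- bot.job_done(): hands the job in; it is judged then, once.
The state is a dict: "clock": time; "qpos": joint angles; "qd": joint speeds; "joint_efforts": joint torques, N m; "position": TCP position; "tool_rot": TCP orientation; "force": force on the tool from outside, world axes, zero at the start; "moment": the same for the moment, N m; "grip_width": finger opening in m; "finger_force": force on a finger pad.
Only numpy, scipy, OpenCV 4.12 (cv2) and the standard library are available. Lean on these libraries where they do the work, as an engineer would, in place of code of your own. Each camera call takes 0.05 s, during which the arm holds its last target. There are 200 camera calls.

## Working session

There is one attempt and no reset: what is moved stays moved. The work goes in short steps, Python scripts to look and compute and a tool call to move; the robot and the scene stay as the last step left them, time stands still between calls to the robot, and variables do not carry over. Pictures are saved under pics/ and viewed, at most 14 in all, crops included, and the job is handed in when it is done.

Besides the shell and the picture viewer there is one more tool, called after "Emit:" as a command line: name --pt "numbers of a row" for each row, then --argument value for the rest. move_arm: Moves the arm, as the interface text tells. Its arguments: {"type":"object","properties":{"gripper":{"type":"array"},"linear":{"type":"array"},"twist":{"type":"array"},"squeeze":{"type":"number"}},"required":["gripper","linear","twist"]}

```bash
mkdir -p pics; ls
cat > h.py <<'E'
import numpy as np, cv2
from workcell import monitor, viewer, bot
def grab(name,fn,crop=None,s=1):
    f=viewer.grab_frame(name); im=f["img"][:,:,::-1]
    np.savez('pics/'+fn+'.npz',K=f["K"],eye=f["eye"],R=f["rotation"],img=im)
    cv2.imwrite('pics/'+fn+'.png',im); return f
def crop(fn,x0,y0,x1,y1,s,out):
    im=np.load('pics/'+fn+'.npz')['img'][y0:y1,x0:x1]
    cv2.imwrite('pics/'+out+'.png',cv2.resize(im,None,fx=s,fy=s,interpolation=cv2.INTER_CUBIC))
def ray(fn,u,v):
    d=np.load('pics/'+fn+'.npz');p=np.linalg.inv(d['K'])@[u,v,1]
    return d['eye'],np.array(d['R'])@[p[0],-p[1],-p[2]]
def px(fn,u,v,z):
    e,r=ray(fn,u,v);return e+r*(z-e[2])/r[2]
def proj(fn,P):
    d=np.load('pics/'+fn+'.npz');c=np.array(d['R']).T@(np.array(P)-d['eye']);q=d['K']@[c[0],-c[1],-c[2]];return q[:2]/q[2]
E
python3 - <<'E'
from h import *
a=grab('scene','s0');b=grab('top','t0')
for f in (a,b): print(f.keys(),f['K'],f['eye'],f['rotation'])
print(monitor.observe())
im=np.hstack([cv2.imread('pics/s0.png'),cv2.imread('pics/t0.png')])
E
```

```text
pics
dict_keys(['img', 'K', 'eye', 'rotation']) [[475.95150158   0.         253.76160789]
 [  0.         475.95150158 196.18812014]
 [  0.           0.           1.        ]] [-0.1253514   0.97805677  1.01886047] [ 0.89355036 -0.01869752 -2.47730536]
dict_keys(['img', 'K', 'eye', 'rotation']) [[375.70540976   0.         254.6506293 ]
 [  0.         375.70540976 193.58093221]
 [  0.           0.           1.        ]] [ 0.47513215 -0.00744189  0.97884925] [ 1.23267681e-01  2.97891831e-04 -1.58895188e+00]
{'clock': 0.1, 'qpos': array([ 1.21379616,  0.52194559, -0.03630618,  1.59995302,  0.02119049,
        1.02110597, -0.11280745]), 'qd': array([-0.00114391,  0.00015949, -0.00185933, -0.00283307, -0.00088119,
        0.00079386, -0.00049433]), 'joint_efforts': array([ 2.70870085e-03, -9.28467607e+01,  1.98344506e+00, -3.70525646e+01,
        1.81252544e-02,  5.32173668e-03,  5.04800084e-05]), 'position': array([ 0.17667374, -0.59918981,  0.23078829]), 'tool_rot': array([-3.14056808e+00,  7.48103696e-05,  2.86758411e-01]), 'force': array([ 0.6920911 ,  0.83385957, -0.86866375]), 'moment': array([-0.04503732,  0.04237964, -0.01821446]), 'finger_force': 0.0, 'grip_width': 0.0854788827391956}
```

View pics/s0.png

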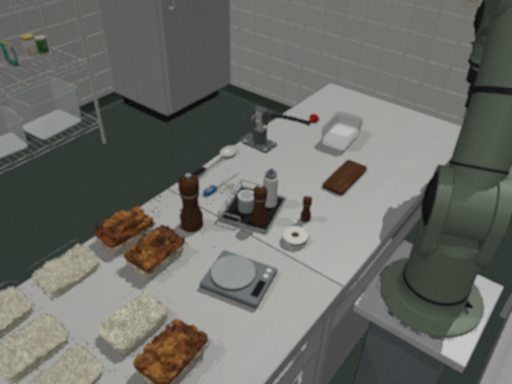

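View pics/t0.png

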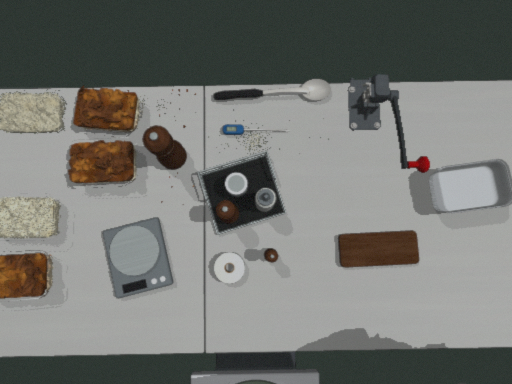

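Scene: the mill candidates in the top view are the tall one (165,148), the one in the rack front left (227,210) and a miniature (271,255). The description picks the rack one. The bottle is at (265,198), the tin at (236,183), and the white lidded pot (230,268) is a tin look-alike. The board is at (378,249), the scale plate at (134,250).

```bash
sed -i "s/^import numpy.*/&\nfrom scipy.spatial.transform import Rotation as Ro/; s/np.savez(\(.*\)R=f\[\"rotation\"\]/np.savez(\1R=Ro.from_euler('xyz',f[\"rotation\"]).as_matrix()/" h.py
python3 - <<'E'
from h import *
grab('scene','s1');grab('top','t1')
crop('t1',185,140,305,240,6,'c1')
crop('s1',205,155,365,275,5,'c2')
for n,u,v,z in [('board',378,249,.016),('b1',339,235,.016),('b2',417,232,.016),('b3',418,265,.016),('b4',341,267,.016),('plate',134,250,.032),('tin',236,183,.061),('mill',227,210,.14),('bot',265,198,.14)]:
    print(n,px('t1',u,v,z).round(4), proj('s1',px('t1',u,v,z)).round(1))
E
```

```text
board [ 0.4471 -0.3195  0.016 ] [346.1 175.3]
b1 [ 0.4842 -0.2222  0.016 ] [322.9 184. ]
b2 [ 0.4882 -0.4214  0.016 ] [349.9 158.7]
b3 [ 0.4054 -0.418   0.016 ] [369.4 167.3]
b4 [ 0.404  -0.2236  0.016 ] [343.2 192.9]
plate [0.4562 0.2941 0.032 ] [234.  270.7]
tin [0.616  0.0364 0.061 ] [247.2 194.7]
mill [0.5432 0.0535 0.14  ] [262.8 186.6]
bot [ 0.5686 -0.0321  0.14  ] [272.7 170.7]
```

View pics/c1.png

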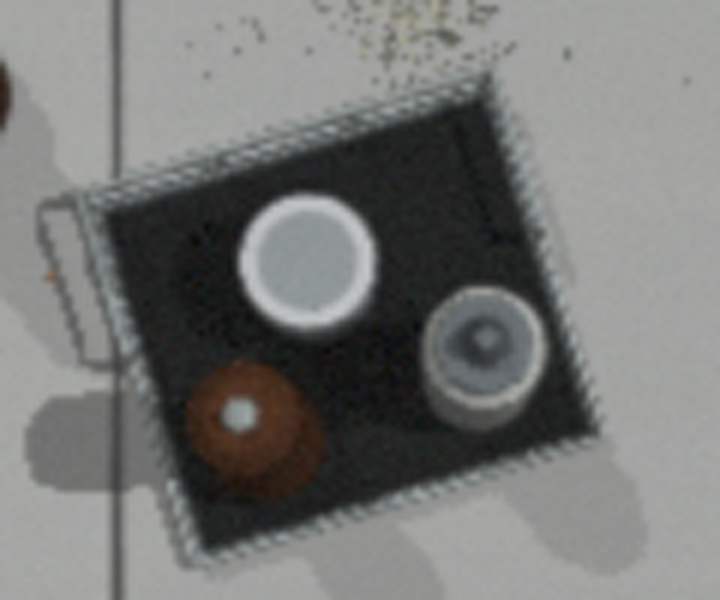

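View pics/c2.png

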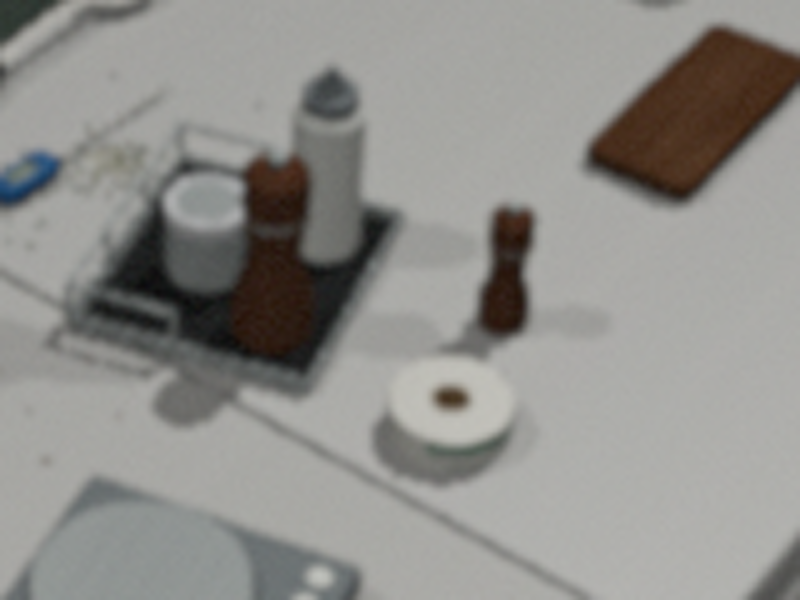

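Run:
```python
from h import *
def t(x,y,z,s=6,ox=185,oy=140): return px('t1',(x+.5)/s-.5+ox,(y+.5)/s-.5+oy,z)
fl,fr,br,bl=t(200,562,.012),t(600,430,.012),t(490,80,.038),t(86,197,.038)
print(fl,fr,br,bl)
print('w',np.linalg.norm(fl-fr))
d=(fl-fr)[:2];yaw=np.arctan2(-d[0],d[1]);print('yaw',np.degrees(yaw), 'w',np.hypot(*d),'depth',np.hypot(*(bl-fl)[:2]))
c=(fl+fr+br+bl)[:2]/4;print('c',c)
R=np.array([[np.cos(yaw),-np.sin(yaw)],[np.sin(yaw),np.cos(yaw)]])
print('left',c+R@[-.04,.048],'right',c+R@[-.04,-.048],'tin~x',c+R@[.018,0])
print('knob',t(240,414,.148),'nozz',t(486,338,.147),'rim',t(484,347,.111),'tin',t(308,262,.061))
def tri(a,b):
    e1,r1=a;e2,r2=b;A=np.stack([r1,-r2],1);s=np.linalg.lstsq(A,e2-e1,rcond=None)[0];p,q=e1+r1*s[0],e2+r2*s[1];return (p+q)/2,np.linalg.norm(p-q)
def rt(x,y):return ray('t1',(x+.5)/6-.5+185,(y+.5)/6-.5+140)
def rs(x,y):return ray('s1',(x+.5)/5-.5+205,(y+.5)/5-.5+155)
print(tri(rt(486,338),rs(333,68)),tri(rt(308,262),rs(208,195)), tri(rt(240,414),rs(277,160)))
b=[px('t1',*q,.016)[:2] for q in [(339,235),(417,232),(418,265),(341,267)]]
print('board',np.mean(b,0))
im=np.load('pics/t1.npz')['img']
cv2.imwrite('pics/c3.png',np.vstack([cv2.resize(im[210:304,92:182],None,fx=4,fy=4,interpolation=2)[:, :360],cv2.resize(im[222:277,334:424],None,fx=4,fy=4,interpolation=2)]))
```

```text
[0.49431672 0.0865409  0.012     ] [ 0.5476106 -0.0856496  0.012    ] [ 0.6959282  -0.04084261  0.038     ] [0.64844711 0.13134689 0.038     ]
w 0.1802492851837533
yaw 17.197575572276236 w 0.1802492851837533 depth 0.16051091872212467
c [0.59657566 0.02284889]
left [0.54417198 0.05687615] right [ 0.57255607 -0.03483177] tin~x [0.61377089 0.02817091]
knob [0.54575572 0.0582064  0.148     ] nozz [ 0.57249299 -0.03333809  0.147     ] rim [ 0.57321049 -0.03360777  0.111     ] tin [0.61538756 0.0365679  0.061     ]
(array([ 0.57367145, -0.03265286,  0.14680032]), np.float64(0.0026829832993966506)) (array([0.61662316, 0.03750013, 0.06539548]), np.float64(0.004394176038735294)) (array([0.5474814 , 0.05944723, 0.14110188]), np.float64(0.0026528658066579066))
board [ 0.44543965 -0.32131546]
```

View pics/c3.png

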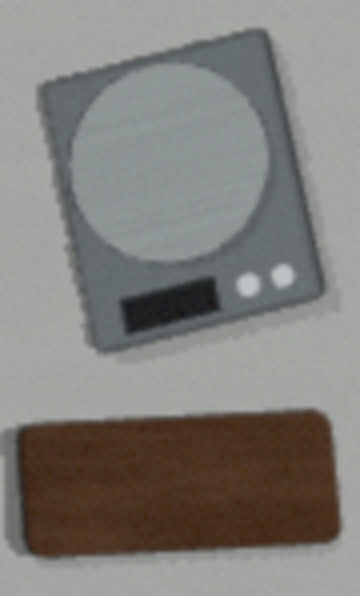

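Crop: plate centre at top-view pixel (133.9,250.4), board centre (379,248.5); the plate's size and the mill-bottle spacing of 96 mm both check. The target mill stands in the rack at about (0.546, 0.058), its height about 143 mm by triangulation; the bottle is at (0.573, -0.0335) and the tin at (0.616, 0.037). The tool yaw (16.4°) already matches the rack's (17°).

```bash
cat > d.py <<'E'
import sys
from h import *
o=monitor.observe();p=o['position'];R=Ro.from_euler('xyz',o['tool_rot']).as_matrix()
print('t',o['clock'],'p',p.round(4),'rot',np.array(o['tool_rot']).round(3),'q',o['qpos'].round(2),'w',o['grip_width'].round(4) ,o['finger_force'],'F',o['force'].round(1))
for a in sys.argv[1:]:
    T=np.array(eval(a));print(a,'tool cm',(R.T@(T-p)*100).round(2));p=T
E
python3 d.py "(.546,.0585,.25)" "(.546,.0585,.099)"
```

```text
Traceback (most recent call last):
  File "d.py", line 4, in <module>
    print('t',o['clock'],'p',p.round(4),'rot',np.array(o['tool_rot']).round(3),'q',o['qpos'].round(2),'w',o['grip_width'].round(4) ,o['finger_force'],'F',o['force'].round(1))
                                                                                                          ^^^^^^^^^^^^^^^^^^^^^
AttributeError: 'float' object has no attribute 'round'
```

Emit:
move_arm --gripper '[1,1,1,1,1,1,1,1]' --pt "3.4 -3.3 0" --pt "3.4 -3.3 0" --pt "3.4 -3.3 0" --pt "3.4 -3.3 0" --pt "3.4 -3.3 0" --pt "3.4 -3.3 -0.5" --pt "3.4 -3.3 -0.5" --pt "3.4 -3.3 -0.5" --twist '[0,0,0,0,0,0,0,0]'

```text
clock: 1.0
position: [0.3635, -0.2676, 0.2466]
tool_rot: [3.141, -0.0, 0.287]
force: [2.1, -0.3, -0.0]
grip_width: 0.0855
finger_force: 0.0
```

```bash
sed -i "s/o\['grip_width'\].round(4)/round(o['grip_width'],4)/" d.py; python3 d.py "(.546,.0585,.25)" "(.546,.0585,.099)"
```

```text
t 1.0 p [ 0.3635 -0.2676  0.2466] rot [ 3.141 -0.     0.287] q [ 0.66  0.23 -0.18  2.01  0.05  0.9  -0.84] w 0.0855 0.0 F [ 2.1 -0.3 -0. ]
(.546,.0585,.25) tool cm [ 26.72 -26.12  -0.35]
(.546,.0585,.099) tool cm [-0.  -0.  15.1]
```

Emit:
move_arm --gripper '[1,1,1,1,1,1,1,1]' --pt "3.4 -3.3 0" --pt "3.4 -3.3 0" --pt "3.4 -3.3 0" --pt "3.4 -3.3 0" --pt "3.4 -3.3 0" --pt "3.4 -3.3 0" --pt "3.4 -3.3 0" --pt "0 0 0" --twist '[0,0,0,0,0,0,0,0]'

```text
clock: 1.8
position: [0.5277, 0.0257, 0.2461]
tool_rot: [-3.139, -0.001, 0.294]
force: [-1.2, -1.1, 0.1]
grip_width: 0.0851
finger_force: 0.0
```

```bash
python3 d.py "(.546,.0585,.25)" "(.546,.0585,.099)"
python3 - <<'E'
from h import *
grab('wrist','w1')
for P in [(.546,.0585,.148),(.573,-.0335,.147),(.616,.037,.061)]: print(proj('w1',P))
E
```

```text
t 1.8 p [0.5277 0.0257 0.2461] rot [-3.139e+00 -1.000e-03  2.940e-01] q [ 0.11  0.37 -0.34  1.82  0.14  0.97 -1.58] w 0.0851 0.0 F [-1.2 -1.1  0.1]
(.546,.0585,.25) tool cm [ 2.7  -2.61 -0.38]
(.546,.0585,.099) tool cm [-0.02  0.04 15.1 ]
[227.71099337 161.85412315]
[344.52663958 162.66938447]
[274.06316722  84.82732319]
```

View pics/w1.png

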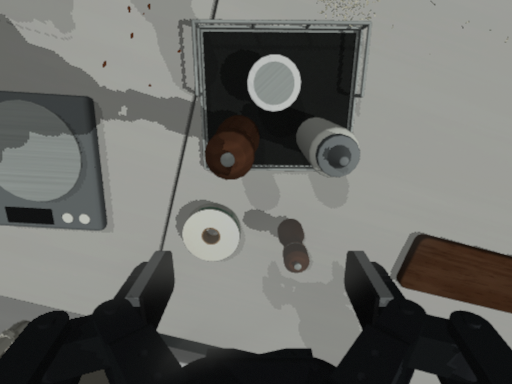

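Wrist view: knob at (228,159), nozzle (344,159), tin lid (274,82), all within 3 px of prediction, so the positions hold, shifted about 1 mm in x.

Emit:
move_arm --gripper '[1,1,1,1,1,1,1,1]' --pt "1.4 -1.3 0" --pt "1.4 -1.3 0" --pt "0 0 0" --pt "0 0 3" --pt "0 0 3" --pt "0 0 2" --pt "0 0 1" --pt "0 0 0" --twist '[0,0,0,0,0,0,0,0]'

```text
clock: 2.65
position: [0.5447, 0.0516, 0.1555]
tool_rot: [-3.142, 0.002, 0.286]
force: [-0.6, 0.3, 0.4]
grip_width: 0.0854
finger_force: 0.0
```

```bash
python3 d.py "(.547,.0585,.10)"
python3 - <<'E'
from h import *
grab('wrist','w2');grab('scene','s2');a=cv2.imread('pics/w2.png');crop('s2',205,120,333,216,4,'c5');b=cv2.imread('pics/c5.png')
cv2.imwrite('pics/c6.png',np.vstack([cv2.resize(a,(360,270)),cv2.resize(b,(360,270))]))
E
```

```text
t 2.65 p [0.5447 0.0516 0.1555] rot [-3.142e+00  2.000e-03  2.860e-01] q [ 0.03  0.51 -0.32  1.86  0.22  0.8  -1.68] w 0.0854 0.0 F [-0.6  0.3  0.4]
(.547,.0585,.10) tool cm [ 0.42 -0.6   5.55]
```

View pics/c6.png

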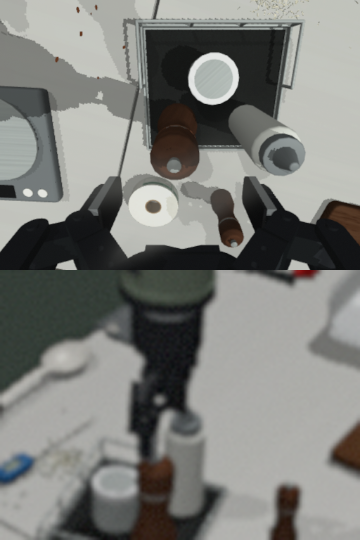

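Knob lies between the open fingers, slightly off centre as computed; descending with correction.

Emit:
move_arm --gripper '[1,1,1,1,0.3,0.3,0.3,0.3]' --pt "0.4 -0.6 0" --pt "0 0 2" --pt "0 0 2" --pt "0 0 1.5" --pt "0 0 0" --pt "0 0 0" --pt "0 0 0" --pt "0 0 0" --twist '[0,0,0,0,0,0,0,0]' --squeeze 40

```text
clock: 3.55
position: [0.5483, 0.0595, 0.1027]
tool_rot: [3.141, -0.002, 0.287]
force: [-1.0, 0.0, 8.3]
grip_width: 0.0422
finger_force: 41.0
```

```bash
python3 d.py "(.447,-.371,.25)"
```

```text
t 3.55 p [0.5483 0.0595 0.1027] rot [ 3.141e+00 -2.000e-03  2.870e-01] q [-0.    0.59 -0.29  1.89  0.26  0.69 -1.73] w 0.0422 40.95972097828053 F [-1.   0.   8.3]
(.447,-.371,.25) tool cm [-21.86  38.43 -14.76]
```

Emit:
move_arm --gripper '[0.3,0.3,0.3,0.3,0.3,0.3,0.3,0.3]' --pt "0 0 -1" --pt "0 0 -2" --pt "0 0 -3" --pt "0 0 -4" --pt "0 0 -4" --pt "0 0 -2.5" --pt "0 0 0" --pt "0 0 0" --twist '[0,0,0,0,0,0,0,0]'

```text
clock: 4.35
position: [0.5475, 0.0592, 0.267]
tool_rot: [3.141, -0.001, 0.287]
force: [-0.2, 0.2, -3.2]
grip_width: 0.0426
finger_force: 41.7
```

Emit:
move_arm --gripper '[0.3,0.3,0.3,0.3,0.3,0.3,0.3,0.3]' --pt "-0.8 1.4 0" --pt "-1.4 2.5 0" --pt "-1.8 3.2 0" --pt "-1.8 3.2 0" --pt "-1.8 3.2 0" --pt "-1.8 3.2 0" --pt "-1.8 3.2 0" --pt "-1.8 3.2 0" --twist '[0,0,0,0,0,0,0,0]'

```text
clock: 5.15
position: [0.4867, -0.2009, 0.2654]
tool_rot: [-3.141, 0.002, 0.286]
force: [0.2, -1.0, -2.1]
grip_width: 0.0424
finger_force: 41.7
```

Emit:
move_arm --gripper '[0.3,0.3,0.3,0.3,0.3,0.3,0.3,0.3]' --pt "-1.8 3.2 0" --pt "-1.8 3.2 0" --pt "-1.8 3.2 0" --pt "-1.8 3.2 0" --pt "-1 1.8 0" --pt "-0.6 1 0" --pt "0 0 0" --pt "0 0 0" --twist '[0,0,0,0,0,0,0,0]'

```text
clock: 5.95
position: [0.4481, -0.3724, 0.2659]
tool_rot: [-3.14, 0.0, 0.288]
force: [0.7, 0.3, -2.8]
grip_width: 0.0423
finger_force: 41.7
```

```bash
python3 d.py "(.446,-.371,.25)" "(.446,-.371,.1137)"
```

```text
t 5.95 p [ 0.4481 -0.3724  0.2659] rot [-3.14   0.     0.288] q [ 0.73  0.42 -0.19  1.67  0.09  1.06 -0.77] w 0.0423 41.69331552518997 F [ 0.7  0.3 -2.8]
(.446,-.371,.25) tool cm [-0.16 -0.19  1.59]
(.446,-.371,.1137) tool cm [0.000e+00 1.000e-02 1.363e+01]
```

Emit:
move_arm --gripper '[0.3,0.3,0.3,0.3,0.3,0.3,0.3,0.3]' --pt "-0.1 0 3" --pt "0 0 4" --pt "0 0 3" --pt "0 0 2.5" --pt "0 0 1.3" --pt "0 0 0.8" --pt "0 0 0" --pt "0 0 0" --twist '[0,0,0,0,0,0,0,0]'

```text
clock: 6.75
position: [0.4476, -0.3739, 0.1213]
tool_rot: [3.141, -0.001, 0.287]
force: [-0.1, -0.7, -2.2]
grip_width: 0.0419
finger_force: 41.6
```

Emit:
move_arm --gripper '[0.3,0.3,0.3,0.3,0.3]' --pt "0 0 0.3" --pt "0 0 0.2" --pt "0 0 0.2" --pt "0 0 0" --pt "0 0 0" --twist '[0,0,0,0,0]'

```text
clock: 7.25
position: [0.4472, -0.3741, 0.1137]
tool_rot: [3.141, -0.0, 0.287]
force: [-0.4, -0.6, 5.1]
grip_width: 0.0427
finger_force: 42.6
```

Emit:
move_arm --gripper '[0.7,1,1,1,1,1,1,1]' --pt "0 0 0" --pt "0 0 0" --pt "0 0 0" --pt "0 0 0" --pt "0 0 -2" --pt "0 0 -3" --pt "0 0 -4" --pt "0 0 -4" --twist '[0,0,0,0,0,0,0,0]'

```text
clock: 8.05
position: [0.4467, -0.3736, 0.2446]
tool_rot: [-3.141, 0.0, 0.287]
force: [0.1, 0.5, 0.5]
grip_width: 0.0852
finger_force: 0.0
```

```bash
python3 d.py "(.574,-.0335,.25)" "(.574,-.0335,.081)"
python3 - <<'E'
from h import *
grab('top','t2');grab('scene','s3')
a=np.load('pics/t2.npz')['img'][150:290,180:430];b=np.load('pics/s3.npz')['img'][120:260,200:450]
cv2.imwrite('pics/c7.png',cv2.resize(np.vstack([a,b]),None,fx=2.1,fy=2.1,interpolation=2))
E
```

```text
t 8.05 p [ 0.4467 -0.3736  0.2446] rot [-3.141  0.     0.287] q [ 0.73  0.44 -0.19  1.69  0.09  1.01 -0.77] w 0.0852 0.0 F [0.1 0.5 0.5]
(.574,-.0335,.25) tool cm [ 21.83 -29.02  -0.53]
(.574,-.0335,.081) tool cm [1.00e-02 1.00e-02 1.69e+01]
```

View pics/c7.png

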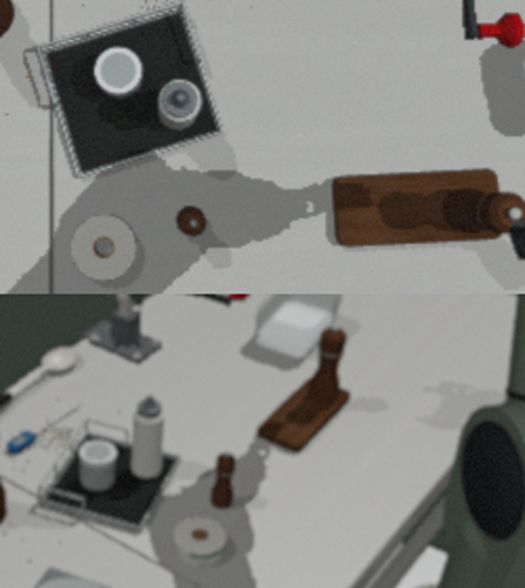

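The mill stands upright on the right end of the board; the tin and bottle are undisturbed. Now the bottle.

Emit:
move_arm --gripper '[1,1,1,1,1,1,1,1]' --pt "2 -2.7 0" --pt "2.8 -3.7 0" --pt "2.8 -3.7 0" --pt "2.8 -3.7 0" --pt "2.8 -3.7 0" --pt "2.8 -3.7 0" --pt "2.8 -3.7 0" --pt "2 -2.7 0" --twist '[0,0,0,0,0,0,0,0]'

```text
clock: 8.95
position: [0.569, -0.047, 0.2432]
tool_rot: [-3.141, -0.0, 0.289]
force: [0.1, -0.7, 0.6]
grip_width: 0.0857
finger_force: 0.0
```

Emit:
move_arm --gripper '[1,1,1]' --pt "1 -1.4 0" --pt "0 0 0" --pt "0 0 0" --twist '[0,0,0]'

```text
clock: 9.25
position: [0.5738, -0.0343, 0.243]
tool_rot: [3.141, 0.001, 0.287]
force: [-0.9, -1.1, 0.0]
grip_width: 0.0855
finger_force: 0.0
```

```bash
python3 d.py "(.574,-.0335,.25)" "(.574,-.0335,.081)"
python3 - <<'E'
from h import *
grab('wrist','w3')
for P in [(.574,-.0335,.147),(.617,.037,.061)]: print(proj('w3',P))
E
```

```text
t 9.25 p [ 0.5738 -0.0343  0.243 ] rot [3.141e+00 1.000e-03 2.870e-01] q [ 0.16  0.44 -0.28  1.71  0.14  1.01 -1.46] w 0.0855 0.0 F [-0.9 -1.1  0. ]
(.574,-.0335,.25) tool cm [ 0.04 -0.07 -0.7 ]
(.574,-.0335,.081) tool cm [ 1.00e-02 -0.00e+00  1.69e+01]
[258.37235462 193.30596272]
[205.44292046 110.98905975]
```

View pics/w3.png

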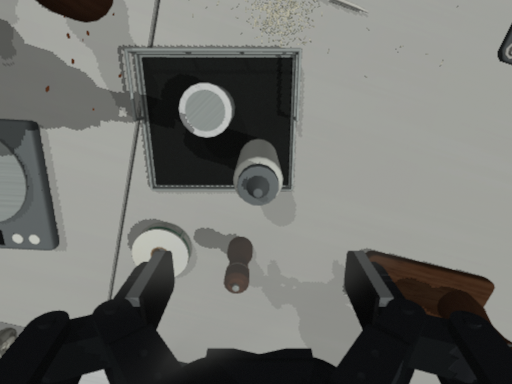

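Nozzle at (257,190), tin lid at (206,110), as predicted; descend 16.2 cm and grip.

Emit:
move_arm --gripper '[1,1,1,1,1,1,1,1]' --pt "0 0 2" --pt "0 0 3" --pt "0 0 3" --pt "0 0 3" --pt "0 0 2.5" --pt "0 0 1.5" --pt "0 0 1.2" --pt "0 0 0" --twist '[0,0,0,0,0,0,0,0]'

```text
clock: 10.1
position: [0.5736, -0.0345, 0.0804]
tool_rot: [-3.141, 0.001, 0.286]
force: [1.1, -0.4, -0.2]
grip_width: 0.0853
finger_force: 0.0
```

Emit:
move_arm --gripper '[0.3,0.3,0.3,0.3,0.3]' --pt "0 0 0" --pt "0 0 0" --pt "0 0 0" --pt "0 0 0" --pt "0 0 0" --twist '[0,0,0,0,0]' --squeeze 45

```text
clock: 10.6
position: [0.5748, -0.0338, 0.0825]
tool_rot: [3.141, -0.002, 0.287]
force: [-2.2, 0.8, 8.9]
grip_width: 0.047
finger_force: 45.3
```

```bash
python3 d.py "(.447,-.269,.24)"
```

```text
t 10.6 p [ 0.5748 -0.0338  0.0825] rot [ 3.141e+00 -2.000e-03  2.870e-01] q [ 0.12  0.65 -0.24  1.84  0.23  0.68 -1.53] w 0.047 45.267298012040555 F [-2.2  0.8  8.9]
(.447,-.269,.24) tool cm [-18.88  18.95 -15.78]
```

Emit:
move_arm --gripper '[0.3,0.3,0.3,0.3,0.3,0.3,0.3,0.3]' --pt "0 0 -1" --pt "0 0 -2" --pt "0 0 -3" --pt "0 0 -4" --pt "0 0 -4" --pt "0 0 -2" --pt "-0.6 0.6 0" --pt "-1.2 1.2 0" --twist '[0,0,0,0,0,0,0,0]'

```text
clock: 11.4
position: [0.5614, -0.0563, 0.2413]
tool_rot: [-3.141, -0.0, 0.288]
force: [0.2, -0.1, -3.3]
grip_width: 0.0468
finger_force: 47.0
```

Emit:
move_arm --gripper '[0.3,0.3,0.3,0.3,0.3,0.3,0.3,0.3]' --pt "-2.5 2.5 0" --pt "-2.5 2.5 0" --pt "-2.5 2.5 0" --pt "-2.5 2.5 0" --pt "-2.5 2.5 0" --pt "-2.5 2.5 0" --pt "-1.3 1.4 0" --pt "-0.7 0.7 0" --twist '[0,0,0,0,0,0,0,0]'

```text
clock: 12.2
position: [0.4446, -0.2707, 0.2402]
tool_rot: [-3.14, 0.002, 0.283]
force: [0.2, 0.9, -2.4]
grip_width: 0.047
finger_force: 47.0
```

Emit:
move_arm --gripper '[0.3,0.3,0.3]' --pt "0 0 0" --pt "0 0 0" --pt "0 0 0" --twist '[0,0,0]'

```text
clock: 12.5
position: [0.4477, -0.2674, 0.2411]
tool_rot: [-3.141, -0.0, 0.288]
force: [-0.6, 0.7, -2.9]
grip_width: 0.0468
finger_force: 47.0
```

```bash
python3 d.py "(.447,-.269,.24)" "(.447,-.269,.0935)"
```

```text
t 12.5 p [ 0.4477 -0.2674  0.2411] rot [-3.141 -0.     0.288] q [ 0.6   0.35 -0.22  1.85  0.09  0.95 -0.95] w 0.0468 47.01596498955041 F [-0.6  0.7 -2.9]
(.447,-.269,.24) tool cm [-0.11  0.14  0.11]
(.447,-.269,.0935) tool cm [-0.000e+00  1.000e-02  1.465e+01]
```

Emit:
move_arm --gripper '[0.3,0.3,0.3,0.3,0.3,0.3,0.3,0.3]' --pt "0 0 2" --pt "0 0 4" --pt "0 0 4" --pt "0 0 2.5" --pt "0 0 1" --pt "0 0 0.7" --pt "0 0 0" --pt "0 0 0" --twist '[0,0,0,0,0,0,0,0]'

```text
clock: 13.3
position: [0.4478, -0.2686, 0.1003]
tool_rot: [3.141, -0.001, 0.287]
force: [0.6, 0.0, -2.9]
grip_width: 0.0468
finger_force: 47.1
```

Emit:
move_arm --gripper '[0.3,0.3,0.3,0.3,0.3]' --pt "0 0 0.3" --pt "0 0 0.2" --pt "0 0 0.2" --pt "0 0 0" --pt "0 0 0" --twist '[0,0,0,0,0]'

```text
clock: 13.8
position: [0.4478, -0.2685, 0.0934]
tool_rot: [3.141, -0.001, 0.287]
force: [-3.5, 4.2, 20.8]
grip_width: 0.0466
finger_force: 49.3
```

Emit:
move_arm --gripper '[0.3,0.7,1,1,1,1,1,1]' --pt "0 0 -0.1" --pt "0 0 0" --pt "0 0 0" --pt "0 0 0" --pt "0 0 0" --pt "0 0 -2" --pt "0 0 -4" --pt "0 0 -4" --twist '[0,0,0,0,0,0,0,0]'

```text
clock: 14.6
position: [0.4468, -0.2681, 0.1941]
tool_rot: [-3.14, 0.001, 0.287]
force: [0.3, -0.7, 0.5]
grip_width: 0.0854
finger_force: 0.0
```

Emit:
move_arm --gripper '[1,1,1,1]' --pt "0 0 -3" --pt "0 0 -2" --pt "0 0 0" --pt "0 0 0" --twist '[0,0,0,0]'

```text
clock: 15.0
position: [0.4471, -0.2685, 0.2432]
tool_rot: [3.141, -0.0, 0.287]
force: [-0.6, -0.5, -0.4]
grip_width: 0.0855
finger_force: 0.0
```

```bash
python3 d.py "(.617,.037,.24)" "(.617,.037,.013)"
python3 - <<'E'
from h import *
grab('top','t3');grab('scene','s4')
a=np.load('pics/t3.npz')['img'][150:290,180:430];b=np.load('pics/s4.npz')['img'][120:260,200:450]
cv2.imwrite('pics/c8.png',cv2.resize(np.vstack([a,b]),None,fx=2.1,fy=2.1,interpolation=2))
E
```

```text
t 15.0 p [ 0.4471 -0.2685  0.2432] rot [ 3.141 -0.     0.287] q [ 0.6   0.35 -0.22  1.85  0.09  0.95 -0.95] w 0.0855 0.0 F [-0.6 -0.5 -0.4]
(.617,.037,.24) tool cm [ 24.93 -24.5    0.31]
(.617,.037,.013) tool cm [-0.00e+00 -1.00e-02  2.27e+01]
```

View pics/c8.png

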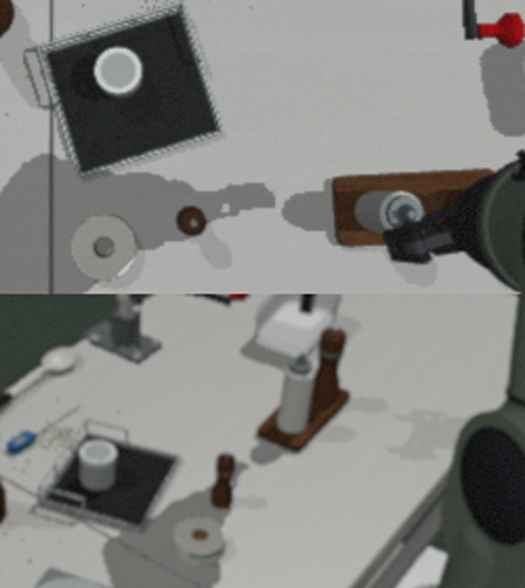

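Both stand upright on the board, and the tin is unmoved. Now the tin.

Emit:
move_arm --gripper '[1,1,1,1,1,1,1,1]' --pt "2 -2 0" --pt "3.3 -3.3 0" --pt "3.3 -3.3 0" --pt "3.3 -3.3 0" --pt "3.3 -3.3 0" --pt "3.3 -3.3 0" --pt "3.3 -3.3 0" --pt "2 -1.8 0" --twist '[0,0,0,0,0,0,0,0]'

```text
clock: 15.9
position: [0.6093, 0.0293, 0.242]
tool_rot: [-3.14, 0.001, 0.29]
force: [-1.3, -0.6, -0.2]
grip_width: 0.0852
finger_force: 0.0
```

Emit:
move_arm --gripper '[1,1,1,1,1,1,1]' --pt "1 -1 0" --pt "0 0 2" --pt "0 0 4" --pt "0 0 4" --pt "0 0 2" --pt "0 0 0" --pt "0 0 0" --twist '[0,0,0,0,0,0,0]'

```text
clock: 16.6
position: [0.6154, 0.0371, 0.1235]
tool_rot: [3.142, 0.001, 0.286]
force: [-0.2, -0.7, 0.7]
grip_width: 0.0852
finger_force: 0.0
```

```bash
python3 d.py "(.617,.037,.013)"
python3 - <<'E'
from h import *
grab('wrist','w4');print(proj('w4',(.617,.037,.061)))
crop('w4',140,60,380,240,3,'c9')
E
```

```text
t 16.6 p [0.6154 0.0371 0.1235] rot [3.142e+00 1.000e-03 2.860e-01] q [ 0.03  0.65 -0.27  1.7   0.22  0.82 -1.63] w 0.0852 0.0 F [-0.2 -0.7  0.7]
(.617,.037,.013) tool cm [ 0.15  0.05 11.05]
[260.05660821 206.84801797]
```

View pics/c9.png

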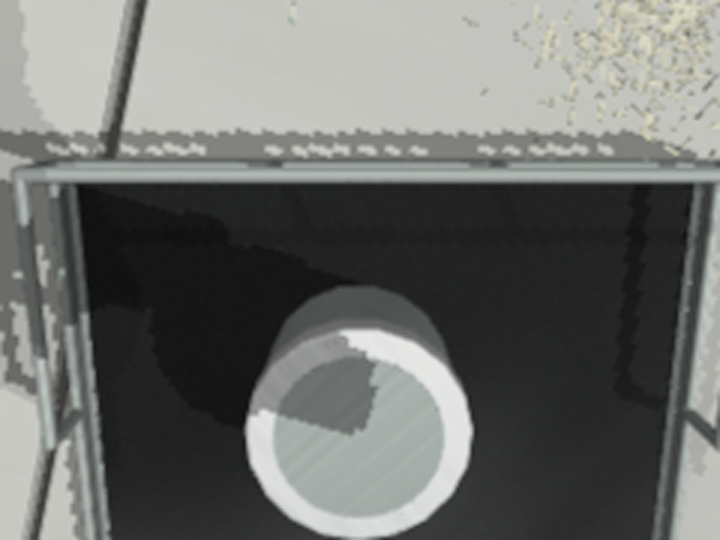

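Lid centre at (259.5,204), predicted (260,207): centred between the fingers, 1-2 mm ahead.

Emit:
move_arm --gripper '[1,1,1,1,1,1,1,1]' --pt "0.2 0 1" --pt "0 0 2" --pt "0 0 3" --pt "0 0 2" --pt "0 0 1.5" --pt "0 0 1" --pt "0 0 0.5" --pt "0 0 0" --twist '[0,0,0,0,0,0,0,0]'

```text
clock: 17.45
position: [0.6175, 0.0382, 0.0132]
tool_rot: [-3.142, -0.0, 0.287]
force: [-0.4, 0.0, 1.0]
grip_width: 0.0853
finger_force: 0.0
```

Emit:
move_arm --gripper '[0.4,0.4,0.4,0.4,0.4]' --pt "0 0 0" --pt "0 0 0" --pt "0 0 0" --pt "0 0 0" --pt "0 0 0" --twist '[0,0,0,0,0]' --squeeze 40

```text
clock: 17.95
position: [0.6179, 0.0381, 0.0143]
tool_rot: [3.141, -0.001, 0.286]
force: [-1.3, -0.1, 7.6]
grip_width: 0.0543
finger_force: 40.6
```

```bash
python3 d.py "(.456,.2945,.15)"
```

```text
t 17.95 p [0.6179 0.0381 0.0143] rot [ 3.141e+00 -1.000e-03  2.860e-01] q [-0.    0.8  -0.23  1.74  0.28  0.63 -1.68] w 0.0543 40.561684370040894 F [-1.3 -0.1  7.6]
(.456,.2945,.15) tool cm [ -8.27 -29.16 -13.59]
```

Emit:
move_arm --gripper '[0.4,0.4,0.4,0.4,0.4,0.4,0.4,0.4]' --pt "0 0 -1" --pt "0 0 -2" --pt "0 0 -3" --pt "0 0 -4" --pt "0 0 -3" --pt "0 0 -1.5" --pt "0 0 0" --pt "-0.6 -2 0" --twist '[0,0,0,0,0,0,0,0]'

```text
clock: 18.75
position: [0.6064, 0.0533, 0.1575]
tool_rot: [3.14, 0.0, 0.283]
force: [-0.5, -0.2, -3.1]
grip_width: 0.0545
finger_force: 42.6
```

Emit:
move_arm --gripper '[0.4,0.4,0.4,0.4,0.4,0.4,0.4,0.4]' --pt "-1 -3.5 0" --pt "-1 -3.5 0" --pt "-1 -3.5 0" --pt "-1 -3.5 0" --pt "-1 -3.5 0" --pt "-1 -3.5 0" --pt "-1 -3.5 0" --pt "-0.5 -2 0" --twist '[0,0,0,0,0,0,0,0]'

```text
clock: 19.55
position: [0.4566, 0.2908, 0.157]
tool_rot: [-3.141, 0.002, 0.29]
force: [0.5, -1.1, -1.9]
grip_width: 0.0546
finger_force: 42.6
```

Emit:
move_arm --gripper '[0.4,0.4,0.4]' --pt "-0.2 -0.7 0" --pt "0 0 0" --pt "0 0 0" --twist '[0,0,0]'

```text
clock: 19.85
position: [0.4557, 0.2935, 0.1577]
tool_rot: [3.141, 0.001, 0.286]
force: [0.9, -0.5, -1.0]
grip_width: 0.0546
finger_force: 42.6
```

```bash
python3 d.py "(.456,.2945,.15)" "(.456,.2945,.0415)"
python3 - <<'E'
from h import *
grab('wrist','w5');grab('scene','s6')
E
```

```text
t 19.85 p [0.4557 0.2935 0.1577] rot [3.141e+00 1.000e-03 2.860e-01] q [-0.44  0.5  -0.32  1.88  0.22  0.8  -2.16] w 0.0546 42.601414918899536 F [ 0.9 -0.5 -1. ]
(.456,.2945,.15) tool cm [ 0.06 -0.08  0.77]
(.456,.2945,.0415) tool cm [ 1.000e-02 -1.000e-02  1.085e+01]
```

View pics/w5.png

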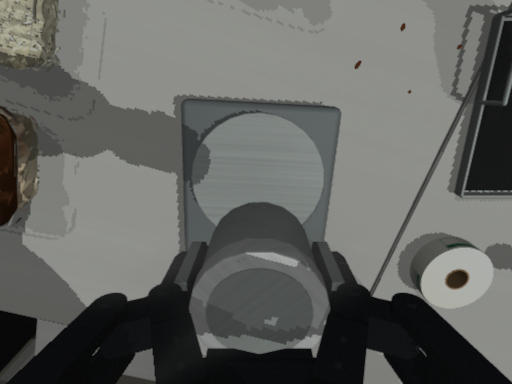

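Plate in wrist view: sides at columns 192 and 325, top at row 113, so centre about (258.5,178); the tin is held upright.

```bash
python3 -c "
from h import *
print(px('w5',258.5,178,.032),px('w5',192,178,.032),px('w5',325,178,.032),px('w5',260,113,.032))
print(px('t1',133.9,250.4,.032))"
```

```text
[0.46040086 0.29553386 0.032     ] [0.44297517 0.35472942 0.032     ] [0.4778347  0.23631061 0.032     ] [0.51688132 0.31079635 0.032     ]
[0.455196  0.2942818 0.032    ]
```

Emit:
move_arm --gripper '[0.4,0.4,0.4,0.4,0.4,0.4,0.4,0.4]' --pt "0.1 -0.1 2" --pt "0 0 3" --pt "0 0 3" --pt "0 0 1.5" --pt "0 0 1" --pt "0 0 0.5" --pt "0 0 0" --pt "0 0 0" --twist '[0,0,0,0,0,0,0,0]'

```text
clock: 20.75
position: [0.4563, 0.2962, 0.049]
tool_rot: [-3.141, -0.001, 0.287]
force: [-0.0, -0.3, -0.8]
grip_width: 0.0547
finger_force: 42.7
```

Emit:
move_arm --gripper '[0.4,0.4,0.4,0.4,0.4]' --pt "0 0 0.3" --pt "0 0 0.2" --pt "0 0 0.1" --pt "0 0 0" --pt "0 0 0" --twist '[0,0,0,0,0]'

```text
clock: 21.25
position: [0.4559, 0.2961, 0.0423]
tool_rot: [-3.142, 0.0, 0.287]
force: [-0.8, -0.0, -1.8]
grip_width: 0.0543
finger_force: 42.7
```

Emit:
move_arm --gripper '[0.4,0.4,0.4,0.4]' --pt "0 0 0.1" --pt "0 0 0.1" --pt "0 0 0" --pt "0 0 0" --twist '[0,0,0,0]'

```text
clock: 21.65
position: [0.456, 0.2961, 0.0411]
tool_rot: [3.141, -0.001, 0.287]
force: [-4.7, -3.6, 18.7]
grip_width: 0.0546
finger_force: 42.5
```

Contact; release and rise.

Emit:
move_arm --gripper '[0.4,0.75,1,1,1,1,1,1]' --pt "0 0 -0.1" --pt "0 0 0" --pt "0 0 0" --pt "0 0 0" --pt "0 0 0" --pt "0 0 -2" --pt "0 0 -4" --pt "0 0 -4" --twist '[0,0,0,0,0,0,0,0]'

```text
clock: 22.45
position: [0.4553, 0.2958, 0.1421]
tool_rot: [3.141, 0.002, 0.287]
force: [-0.2, 0.5, 0.3]
grip_width: 0.0852
finger_force: 0.0
```

Emit:
move_arm --gripper '[1,1,1,1,1,1,1,1]' --pt "0 0 -4" --pt "0 0 -4" --pt "0 0 -2" --pt "-1 3 0" --pt "-1 4 0" --pt "-1 4 0" --pt "-1 4 0" --pt "-1 4 0" --twist '[0,0,0,0,0,0,0,0]'

```text
clock: 23.25
position: [0.4614, 0.098, 0.2414]
tool_rot: [3.142, -0.0, 0.287]
force: [0.2, 0.6, 0.1]
grip_width: 0.0852
finger_force: 0.0
```

```bash
python3 d.py "(.4472,-.3741,.25)" "(.4478,-.2685,.25)"
python3 - <<'E'
from h import *
grab('top','t5')
crop('t5',70,190,250,310,4,'c10')
E
```

```text
t 23.25 p [0.4614 0.098  0.2414] rot [ 3.142 -0.     0.287] q [-0.09  0.28 -0.3   1.97  0.1   0.91 -1.72] w 0.0852 0.0 F [0.2 0.6 0.1]
(.4472,-.3741,.25) tool cm [-14.73  44.88  -0.86]
(.4478,-.2685,.25) tool cm [  3.05 -10.11   0.  ]
```

View pics/c10.png

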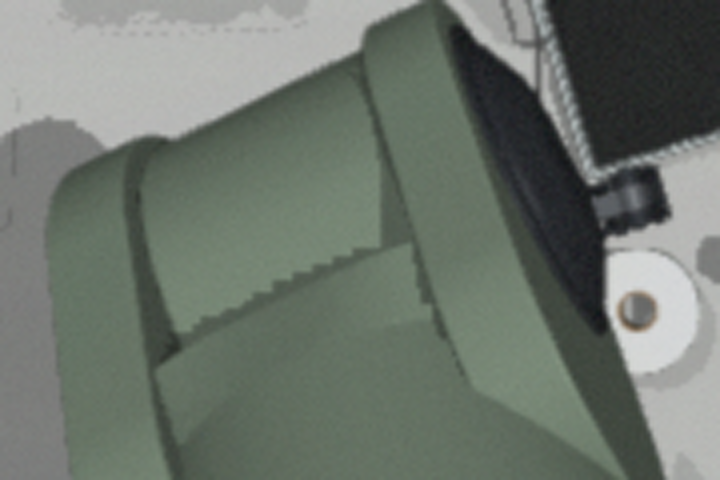

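The arm hides the scale in this view; I'll check the tin by code once it is clear.

Emit:
move_arm --gripper '[1,1,1,1,1,1,1,1]' --pt "-1.4 4.2 0" --pt "-1.4 4.2 0" --pt "-1.4 4.2 0" --pt "-1.4 4.2 0" --pt "-1.4 4.2 0" --pt "-1.4 4.2 0" --pt "-1.4 4.2 0" --pt "-1 3 0" --twist '[0,0,0,0,0,0,0,0]'

```text
clock: 24.1
position: [0.449, -0.2445, 0.2413]
tool_rot: [3.141, 0.0, 0.285]
force: [-0.1, 0.3, -0.5]
grip_width: 0.0854
finger_force: 0.0
```

Emit:
move_arm --gripper '[1,1,1,1]' --pt "-0.8 2.2 0" --pt "0 0.2 0" --pt "0 0 0" --pt "0 0 0" --twist '[0,0,0,0]'

```text
clock: 24.5
position: [0.449, -0.266, 0.2412]
tool_rot: [-3.141, -0.0, 0.288]
force: [-0.4, 0.5, -0.5]
grip_width: 0.0858
finger_force: 0.0
```

```bash
python3 d.py "(.4478,-.2685,.24)" "(.4478,-.2685,.0934)"
python3 - <<'E'
from h import *
grab('top','t6');grab('scene','s7');grab('wrist','w6')
print('tin pred px top',proj('t6',(.456,.296,.088)),'scene',proj('s7',(.456,.296,.088)), 'nozzle wrist',proj('w6',(.4478,-.2685,.158)),'mill',proj('w6',(.4472,-.3741,.159)))
a=np.load('pics/t6.npz')['img'][205:305,85:185];b=np.load('pics/s7.npz')['img'][225:325,185:285]
a,b=[cv2.resize(i,(300,300),interpolation=2) for i in(a,b)]
w=cv2.resize(cv2.imread('pics/w6.png'),(400,300));c=cv2.resize(np.load('pics/s7.npz')['img'][120:220,290:390],(300,300))[:, :200]
cv2.imwrite('pics/c11.png',np.vstack([np.hstack([a,b]),np.hstack([w,c])]))
E
```

```text
t 24.5 p [ 0.449  -0.266   0.2412] rot [-3.141 -0.     0.288] q [ 0.51  0.35 -0.11  1.85  0.05  0.94 -0.91] w 0.0858 0.0 F [-0.4  0.5 -0.5]
(.4478,-.2685,.24) tool cm [-0.19  0.21  0.12]
(.4478,-.2685,.0934) tool cm [-0.000e+00  1.000e-02  1.466e+01]
tin pred px top [125.55139437 250.71469862] scene [233.4533175  257.00563234] nozzle wrist [261.87513695 201.27269372] mill [383.16268886 236.21750703]
```

View pics/c11.png

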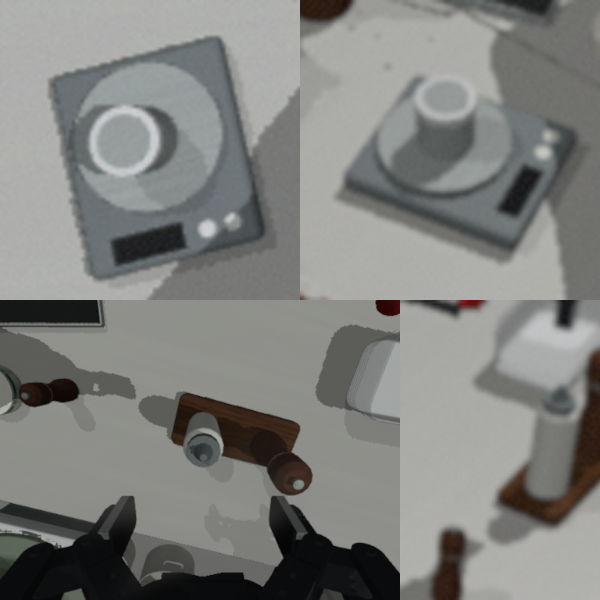

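Tin stands upright on the scale, top-view centre at pixel (126,252), near the plate centre (134,250) once its height is allowed for. The bottle's nozzle is at wrist pixel (260,195) and the mill's knob at (381,237). Both are in place.

```bash
python3 -c "
from h import *
a=px('t6',85+124.5/3-.5,205+141.5/3-.5,.088);b=px('t6',134.2,250.3,.032);print(a,b,np.hypot(*(a-b)[:2]));print(px('w6',260,195,.158),px('w6',383,238,.159))"
```

```text
[0.45377213 0.29489508 0.088     ] [0.45542915 0.2935392  0.032     ] 0.0021410619484038035
[ 0.45248409 -0.26553045  0.158     ] [ 0.44563922 -0.37465265  0.159     ]
```

Emit:
move_arm --gripper '[1,1,1,1,1,1,1,1]' --pt "0.1 0.1 2" --pt "0 0 3" --pt "0 0 3" --pt "0 0 2.5" --pt "0 0 2" --pt "0 0 1.5" --pt "0 0 1" --pt "0 0 0" --twist '[0,0,0,0,0,0,0,0]'

```text
clock: 25.45
position: [0.4498, -0.267, 0.0905]
tool_rot: [-3.141, 0.001, 0.287]
force: [1.0, -0.6, -0.4]
grip_width: 0.0857
finger_force: 0.0
```

Emit:
move_arm --gripper '[0.3,0.3,0.3,0.3,0.3]' --pt "0 0 0" --pt "0 0 0" --pt "0 0 0" --pt "0 0 0" --pt "0 0 0" --twist '[0,0,0,0,0]' --squeeze 45

```text
clock: 25.95
position: [0.4506, -0.2676, 0.0923]
tool_rot: [3.141, -0.001, 0.287]
force: [-1.2, 2.9, 11.1]
grip_width: 0.0469
finger_force: 44.7
```

```bash
python3 d.py
```

```text
t 25.95 p [ 0.4506 -0.2676  0.0923] rot [ 3.141e+00 -1.000e-03  2.870e-01] q [ 0.49  0.56 -0.1   1.98  0.09  0.6  -0.94] w 0.0469 44.6790344431065 F [-1.2  2.9 11.1]
```

Emit:
move_arm --gripper '[0.3,0.3,0.3,0.3,0.3,0.3,0.3,0.3]' --pt "0 0 -1" --pt "0 0 -2" --pt "0 0 -3" --pt "0 0 -4" --pt "0 0 -3" --pt "0 0 -2" --pt "0.6 -0.6 0" --pt "1.2 -1.2 0" --twist '[0,0,0,0,0,0,0,0]'

```text
clock: 26.75
position: [0.4619, -0.2456, 0.2418]
tool_rot: [3.141, -0.0, 0.285]
force: [-0.3, -0.4, -3.9]
grip_width: 0.0468
finger_force: 47.0
```

Emit:
move_arm --gripper '[0.3,0.3,0.3,0.3,0.3,0.3,0.3,0.3]' --pt "2.5 -2.5 0" --pt "2.5 -2.5 0" --pt "2.5 -2.5 0" --pt "2.5 -2.5 0" --pt "2.5 -2.5 0" --pt "2.5 -2.5 0" --pt "1 -1 0" --pt "0.5 -0.5 0" --twist '[0,0,0,0,0,0,0,0]'

```text
clock: 27.55
position: [0.5739, -0.0385, 0.2406]
tool_rot: [-3.141, 0.001, 0.289]
force: [0.2, -0.6, -2.3]
grip_width: 0.0469
finger_force: 47.0
```

Emit:
move_arm --gripper '[0.3,0.3,0.3]' --pt "0 0 0" --pt "0 0 0" --pt "0 0 0" --twist '[0,0,0]'

```text
clock: 27.85
position: [0.5734, -0.0416, 0.2413]
tool_rot: [3.141, 0.0, 0.285]
force: [0.1, 0.3, -2.4]
grip_width: 0.0466
finger_force: 47.0
```

```bash
python3 d.py "(.5762,-.0333,.24)" "(.5762,-.0333,.0813)"
```

```text
t 27.85 p [ 0.5734 -0.0416  0.2413] rot [3.141 0.    0.285] q [ 0.1   0.44 -0.18  1.72  0.09  1.   -1.4 ] w 0.0466 47.03154413960874 F [ 0.1  0.3 -2.4]
(.5762,-.0333,.24) tool cm [ 0.5  -0.72  0.13]
(.5762,-.0333,.0813) tool cm [ 1.000e-02 -1.000e-02  1.587e+01]
```

Emit:
move_arm --gripper '[0.3,0.3,0.3,0.3,0.3,0.3,0.3,0.3]' --pt "0.5 -0.7 0" --pt "0 0 3" --pt "0 0 4" --pt "0 0 4" --pt "0 0 2.5" --pt "0 0 1.2" --pt "0 0 0.5" --pt "0 0 0" --twist '[0,0,0,0,0,0,0,0]'

```text
clock: 28.65
position: [0.577, -0.0321, 0.0897]
tool_rot: [3.142, -0.0, 0.287]
force: [0.0, -0.1, -1.8]
grip_width: 0.0468
finger_force: 47.0
```

Emit:
move_arm --gripper '[0.3,0.3]' --pt "0 0 0" --pt "0 0 0" --twist '[0,0]'

```text
clock: 28.85
position: [0.5773, -0.0322, 0.0905]
tool_rot: [3.141, -0.002, 0.287]
force: [-0.2, -0.7, -2.4]
grip_width: 0.0467
finger_force: 47.1
```

```bash
python3 d.py "(.5762,-.0333,.0813)"
```

```text
t 28.85 p [ 0.5773 -0.0322  0.0905] rot [ 3.141e+00 -2.000e-03  2.870e-01] q [ 0.07  0.63 -0.16  1.83  0.15  0.69 -1.46] w 0.0467 47.06017691642046 F [-0.2 -0.7 -2.4]
(.5762,-.0333,.0813) tool cm [-0.14  0.07  0.92]
```

Emit:
move_arm --gripper '[0.3,0.3,0.3,0.3,0.3,0.3]' --pt "-0.1 0.1 0.4" --pt "0 0 0.3" --pt "0 0 0.1" --pt "0 0 0.1" --pt "0 0 0" --pt "0 0 0" --twist '[0,0,0,0,0,0]'

```text
clock: 29.45
position: [0.5766, -0.0333, 0.0813]
tool_rot: [3.141, -0.001, 0.287]
force: [-4.7, 0.3, 16.2]
grip_width: 0.0471
finger_force: 48.7
```

Contact; release, rise and go to the mill.

Emit:
move_arm --gripper '[0.3,0.7,1,1,1,1,1,1]' --pt "0 0 -0.1" --pt "0 0 0" --pt "0 0 0" --pt "0 0 0" --pt "0 0 0" --pt "0 0 -2" --pt "0 0 -4" --pt "0 0 -4" --twist '[0,0,0,0,0,0,0,0]'

```text
clock: 30.25
position: [0.5755, -0.0334, 0.1821]
tool_rot: [-3.141, 0.001, 0.287]
force: [0.3, -0.5, -0.0]
grip_width: 0.0854
finger_force: 0.0
```

Emit:
move_arm --gripper '[1,1,1,1,1,1,1,1]' --pt "0 0 -4" --pt "0 0 -2.5" --pt "-2 2.6 0" --pt "-2.8 3.7 0" --pt "-2.8 3.7 0" --pt "-2.8 3.7 0" --pt "-2.8 3.7 0" --pt "-2.8 3.7 0" --twist '[0,0,0,0,0,0,0,0]'

```text
clock: 31.05
position: [0.4812, -0.2827, 0.2464]
tool_rot: [3.141, -0.0, 0.287]
force: [0.8, -0.7, -0.1]
grip_width: 0.0854
finger_force: 0.0
```

Emit:
move_arm --gripper '[1,1,1,1,1,1]' --pt "-2.8 3.7 0" --pt "-2 2.6 0" --pt "-1 1.4 0" --pt "0 0 0" --pt "0 0 0" --pt "0 0 0" --twist '[0,0,0,0,0,0]'

```text
clock: 31.65
position: [0.4489, -0.3703, 0.2463]
tool_rot: [-3.141, -0.0, 0.288]
force: [0.6, -0.0, -0.1]
grip_width: 0.0854
finger_force: 0.0
```

```bash
python3 d.py "(.447,-.374,.24)" "(.447,-.374,.1137)"
python3 - <<'E'
from h import *
grab('wrist','w7')
im=np.load('pics/w7.npz')['img'].astype(int)
p=proj('w7',(.447,-.374,.159));print('knob pred',p)
x,y=p.round().astype(int);s=im[y-20:y+20,x-20:x+20]
m=((s.max(2)-s.min(2)<30)&(s.mean(2)>70)&(s.mean(2)<250)).astype(np.uint8)
n,l,st,c=cv2.connectedComponentsWithStats(m)
print([(st[i,4],(c[i]+[x-20,y-20]).round(1)) for i in range(1,n) if st[i,4]>8])
# bottle check in the top picture: difference from the start
grab('top','t7')
a=np.load('pics/t1.npz')['img'];b=np.load('pics/t7.npz')['img']
A=cv2.cvtColor(a[180:220,250:285],6);B=cv2.cvtColor(b[175:225,245:290],6)
r=cv2.matchTemplate(B,A,cv2.TM_CCOEFF_NORMED);print(cv2.minMaxLoc(r))
E
```

```text
t 31.65 p [ 0.4489 -0.3703  0.2463] rot [-3.141 -0.     0.288] q [ 0.65  0.44 -0.09  1.7   0.04  1.01 -0.73] w 0.0854 0.0 F [ 0.6 -0.  -0.1]
(.447,-.374,.24) tool cm [-0.29  0.3   0.63]
(.447,-.374,.1137) tool cm [-0.    0.   12.63]
knob pred [263.04237952 200.69631764]
[(np.int32(167), array([262.9, 200.7])), (np.int32(265), array([262.5, 216.6]))]
(0.31482601165771484, 0.9786689877510071, (0, 0), (5, 5))
```

The bottle matches its start picture to within a pixel, and the mill's knob is as predicted. Grip the mill.

Emit:
move_arm --gripper '[1,1,1,1,1,1,1,1]' --pt "-0.3 0.3 0" --pt "0 0 2" --pt "0 0 3" --pt "0 0 3" --pt "0 0 2.5" --pt "0 0 1.5" --pt "0 0 1.3" --pt "0 0 0" --twist '[0,0,0,0,0,0,0,0]'

```text
clock: 32.55
position: [0.4458, -0.3746, 0.1119]
tool_rot: [-3.14, 0.001, 0.287]
force: [-0.3, -0.2, 1.4]
grip_width: 0.0853
finger_force: 0.0
```

Emit:
move_arm --gripper '[0.3,0.3,0.3,0.3,0.3]' --pt "0 0 0" --pt "0 0 0" --pt "0 0 0" --pt "0 0 0" --pt "0 0 0" --twist '[0,0,0,0,0]' --squeeze 40

```text
clock: 33.05
position: [0.4467, -0.3752, 0.1143]
tool_rot: [3.141, -0.001, 0.287]
force: [-1.3, 2.7, 7.3]
grip_width: 0.0423
finger_force: 40.1
```

Emit:
move_arm --gripper '[0.3,0.3,0.3,0.3,0.3,0.3,0.3,0.3]' --pt "0 0 -1" --pt "0 0 -2" --pt "0 0 -3" --pt "0 0 -4" --pt "0 0 -3" --pt "0 0 -2.5" --pt "0 0 0" --pt "0 0 0" --twist '[0,0,0,0,0,0,0,0]'

```text
clock: 33.85
position: [0.4462, -0.375, 0.2688]
tool_rot: [3.141, -0.0, 0.287]
force: [-0.3, -0.8, -3.2]
grip_width: 0.0422
finger_force: 41.8
```

```bash
python3 d.py "(.5483,.0595,.267)"
```

```text
t 33.85 p [ 0.4462 -0.375   0.2688] rot [ 3.141 -0.     0.287] q [ 0.66  0.42 -0.09  1.67  0.04  1.06 -0.72] w 0.0422 41.77023314514372 F [-0.3 -0.8 -3.2]
(.5483,.0595,.267) tool cm [ 22.08 -38.79   0.16]
```

Emit:
move_arm --gripper '[0.3,0.3,0.3,0.3,0.3,0.3,0.3,0.3]' --pt "0.8 -1.4 0" --pt "1.4 -2.5 0" --pt "1.8 -3.2 0" --pt "1.8 -3.2 0" --pt "1.8 -3.2 0" --pt "1.8 -3.2 0" --pt "1.8 -3.2 0" --pt "1.8 -3.2 0" --twist '[0,0,0,0,0,0,0,0]'

```text
clock: 34.65
position: [0.5052, -0.1144, 0.2674]
tool_rot: [-3.141, 0.001, 0.287]
force: [0.5, -1.0, -3.8]
grip_width: 0.0421
finger_force: 41.7
```

Emit:
move_arm --gripper '[0.3,0.3,0.3,0.3,0.3,0.3,0.3,0.3]' --pt "1.8 -3.2 0" --pt "1.8 -3.2 0" --pt "1.8 -3.2 0" --pt "1.8 -3.2 0" --pt "1 -1.8 0" --pt "0.6 -1 0" --pt "0 0 0" --pt "0 0 0" --twist '[0,0,0,0,0,0,0,0]'

```text
clock: 35.45
position: [0.5455, 0.0568, 0.2679]
tool_rot: [3.141, 0.001, 0.286]
force: [-0.2, 0.1, -3.3]
grip_width: 0.0423
finger_force: 41.8
```

```bash
python3 d.py "(.548,.059,.267)" "(.548,.059,.1033)"
```

```text
t 35.45 p [0.5455 0.0568 0.2679] rot [3.141e+00 1.000e-03 2.860e-01] q [-0.02  0.37 -0.26  1.75  0.11  1.04 -1.6 ] w 0.0423 41.773044253422995 F [-0.2  0.1 -3.3]
(.548,.059,.267) tool cm [ 0.3  -0.14  0.09]
(.548,.059,.1033) tool cm [ 2.000e-02 -1.000e-02  1.637e+01]
```

Emit:
move_arm --gripper '[0.3,0.3,0.3,0.3,0.3,0.3,0.3,0.3]' --pt "0.3 -0.1 1" --pt "0 0 3" --pt "0 0 4" --pt "0 0 4" --pt "0 0 2" --pt "0 0 1" --pt "0 0 0.5" --pt "0 0 0" --twist '[0,0,0,0,0,0,0,0]'

```text
clock: 36.25
position: [0.5487, 0.0593, 0.1134]
tool_rot: [3.141, -0.0, 0.286]
force: [0.1, -0.0, -1.6]
grip_width: 0.0425
finger_force: 41.7
```

Emit:
move_arm --gripper '[0.3,0.3]' --pt "0 0 0" --pt "0 0 0" --twist '[0,0]'

```text
clock: 36.45
position: [0.5491, 0.0596, 0.1143]
tool_rot: [3.141, -0.002, 0.287]
force: [-0.6, -0.6, -2.3]
grip_width: 0.0424
finger_force: 41.8
```

```bash
python3 d.py "(.548,.059,.1033)"
```

```text
t 36.45 p [0.5491 0.0596 0.1143] rot [ 3.141e+00 -2.000e-03  2.870e-01] q [-0.05  0.57 -0.22  1.89  0.19  0.71 -1.67] w 0.0424 41.755381110779126 F [-0.6 -0.6 -2.3]
(.548,.059,.1033) tool cm [-0.12  0.03  1.1 ]
```

Emit:
move_arm --gripper '[0.3,0.3,0.3,0.3,0.3,0.3]' --pt "-0.1 0 0.5" --pt "0 0 0.4" --pt "0 0 0.1" --pt "0 0 0.1" --pt "0 0 0" --pt "0 0 0" --twist '[0,0,0,0,0,0]'

```text
clock: 37.05
position: [0.5481, 0.0595, 0.1033]
tool_rot: [3.141, -0.001, 0.287]
force: [-4.8, -0.8, 18.8]
grip_width: 0.0424
finger_force: 43.9
```

Emit:
move_arm --gripper '[0.3,0.7,1,1,1,1,1,1]' --pt "0 0 -0.1" --pt "0 0 0" --pt "0 0 0" --pt "0 0 0" --pt "0 0 0" --pt "0 0 -2" --pt "0 0 -4" --pt "0 0 -4" --twist '[0,0,0,0,0,0,0,0]'

```text
clock: 37.85
position: [0.5471, 0.0593, 0.2041]
tool_rot: [-3.141, 0.001, 0.287]
force: [-0.3, 0.5, 1.0]
grip_width: 0.0854
finger_force: 0.0
```

Emit:
move_arm --gripper '[1,1,1,1,1,1,1,1]' --pt "0 0 -4" --pt "0 0 -2" --pt "-2 3 0" --pt "-3 3.5 0" --pt "-3 3.5 0" --pt "-3 3.5 0" --pt "-3 3.5 0" --pt "-3 3.5 0" --twist '[0,0,0,0,0,0,0,0]'

```text
clock: 38.65
position: [0.4415, -0.1869, 0.2634]
tool_rot: [3.141, -0.0, 0.287]
force: [0.7, -1.0, -0.4]
grip_width: 0.0856
finger_force: 0.0
```

Emit:
move_arm --gripper '[1,1,1,1,1,1,1,1]' --pt "-2 4 0" --pt "-2 4 0" --pt "-2 4 0" --pt "-2 4 0" --pt "-2 4 0" --pt "0 0 0" --pt "0 0 0" --pt "0 0 0" --twist '[0,0,0,0,0,0,0,0]'

```text
clock: 39.45
position: [0.4036, -0.4046, 0.2632]
tool_rot: [-3.141, -0.0, 0.288]
force: [-0.3, 0.3, 0.8]
grip_width: 0.0853
finger_force: 0.0
```

```bash
python3 d.py
python3 - <<'E'
from h import *
grab('top','t8');grab('scene','s8')
g=lambda n,k:cv2.cvtColor(np.load('pics/'+n+'.npz')['img'],6)
def mt(a,b,x0,y0,x1,y1,m=8):
    _,v,_,l=cv2.minMaxLoc(cv2.matchTemplate(g(b,0)[y0-m:y1+m,x0-m:x1+m],g(a,0)[y0:y1,x0:x1],cv2.TM_CCOEFF_NORMED));print(a,b,round(v,3),l[0]-m,l[1]-m)
mt('t1','t8',212,196,240,226);mt('t1','t8',252,184,280,214)
mt('s1','s8',248,182,272,230);mt('s1','s8',262,165,280,210)
mt('t6','t8',105,230,150,275);mt('s7','s8',222,245,248,280);mt('t1','t8',220,120,290,140)
E
```

```text
t 39.45 p [ 0.4036 -0.4046  0.2632] rot [-3.141 -0.     0.288] q [ 0.72  0.4  -0.05  1.71  0.02  1.03 -0.62] w 0.0853 0.0 F [-0.3  0.3  0.8]
t1 t8 0.968 0 0
t1 t8 0.974 0 1
s1 s8 0.783 0 0
s1 s8 0.992 0 0
t6 t8 0.998 0 0
s7 s8 0.999 0 0
t1 t8 0.998 0 0
```

```bash
python3 -c "
from workcell import bot
print(bot.job_done())"
```

```text
the job is handed in; nothing more can be done
None
```

The job is handed in, with no verdict returned: the tin stands about 2 mm from the centre of the scale's plate, the mill and bottle are back at their rack spots to within about one top-view pixel (roughly 2.5 mm), and the gripper holds nothing.

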